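Clamp a block in the drilling fixture with the push rod and cam lever

ROBOT

A 7-joint arm with a two-finger parallel gripper is mounted at the origin on the work surface. World frame = base frame: x ahead of the robot, y to its left, z up, the work surface at z = 0. Lengths are in m, angles in degrees, forces in N, time in s.
With the tool pointing down it reaches from about 0.425 to 0.875 m from the base axis. Payload 4.7 kg.
Tool frame: the origin (TCP) lies at the very end of the fingers, on their centre line; the grasp point (between the pads) lies 19 mm behind it; z points along the fingers, y is the line along which they close (so a half turn about z gives the same grasp; the last joint's range is limited). The gripper opens to 87 mm and grips with 3 to 60 N. Pads are 19 mm wide; open, the fingers measure 117 mm over their backs; the gripper's body (75 mm by 190 mm) begins 51 mm behind the grasp point.
Start: joints at [71.11, 18.392, -4.016, 83.108, 1.295, 78.541, -3.26], TCP at [0.219, -0.612, 0.223] pointing down, gripper open.
Joint ranges: [-163.93, 163.93], [-17.29, 119.83], [-79.2, 71.16], [3.27, 140.29], [-89.18, 269.18], [5.43, 117.66], [-154.24, 154.24]. Speed limits (degrees/s): [147.25, 147.25, 180, 180, 180, 180, 180].

INTERFACE

Orientations are given as [roll, pitch, yaw] about the fixed x, y, z axes, in that order (R = Rz(yaw) Ry(pitch) Rx(roll)).
In Python, from cell import get_obs, read_camera, sign_off, silhouettes gives the robot as it stands.
- The arm moves only by the tool play_rows, never from a script. Its argument "steps" is a list that holds one entry, the list of rows, each a list of 7 numbers: the shift along the tool's x, y, z in m, then the turn, a rotation vector about the tool's x, y, z in rad, then the finger opening in m, from 0 to 0.087. A call has 1 to 12 rows; each row shifts and turns the commanded pose from where the row before left it, along the tool's axes as they then stand; what a row does not reach is not made up. A row lasts 1/10 s, in which the tool goes at most 50 mm and 8.59 degrees, less where a joint would pass 70% of its speed; a pose out of reach is approached as far as the arm can. A call is refused whole if a number of a shift passes 0.05 or a number of a turn 0.15, either way. A call with a gripper value outside its range is refused whole. The fingers move at their own pace and stop on an object; "force" is the grip in N (left out, the last holds). Time passes only in rows, so rows that do not move let the fingers close. It gives the time, the measured TCP pose, the force, the opening and the grip force at its end, in the units of the state.
- get_obs(): the state, without advancing time (a new reading comes with each control period).
- read_camera(name): name is "scene" or "side" or "wrist"; returns a dict with "frame" (400x640x3 uint8, red, green, blue), "intrinsics" (3x3 intrinsics, pixels), "view" (4x4, takes a point from world to camera coordinates). Camera axes: x right, y up, looking along -z (the intrinsics and any distortion apply to the point x, -y, -z); pixel columns grow to the right and rows downward; lengths in m; the calibration is good to about 2 mm. A picture is of the moment at which its call begins. There is no depth.
- sign_off(): hands the job in; it is judged then, once.
Trained networks look in the newest picture that a camera, given by its name, has taken for a name from the list of things; names that differ only in an ending like _2 or _b are one class to them, and where a whole thing is asked for, a point or a joint stands for the part that bears it (a point fixed in the world has none). Each returns a list of dicts, best first, with "p" (0 to 1); they miss things now and then, are a little off and sometimes report something else, mostly with a low value. They report only what shows in the picture. A call takes as long as a camera call. They do not tell look-alikes from the thing itself.
- silhouettes(camera, name): "pixels" (400x640 bool, what is visible of it) and "extent" ([left, top, right, bottom] in pixels, round what is visible of it).
The state is a dict: "time_s": time; "qpos": joint angles; "joint_velocities": joint speeds; "effort": joint torques, N m; "tool_pos": TCP position; "tool_rot": TCP orientation; "force": force on the tool from outside, world axes, zero at the start; "wrist_torque": the same for the moment, N m; "grip_width": finger opening in m; "grasp_force": force on a finger pad.
Only numpy, scipy, OpenCV 4.12 (cv2) and the standard library are available. Lean on these libraries where they do the work, as an engineer would, in place of code of your own. Each camera call takes 0.05 s, during which the arm holds its last target. There are 200 camera calls.

TASK

Get the loose aluminium block ready for drilling: slide the fixture's push rod forward so that its pad pushes the block fully home and flush against the fixed jaw, and press it there for a moment, firmly but gently (about 12 N at the handle, well under 25 N). Leaving the rod there, flip the cam lever over centre until it lies fully closed, so that the rod is locked against the block, then let go of everything. Leave the screwdriver, the tape roll and the steel cup where they are.

Things in the scene. Friction and masses are not known exactly. Their poses are not given: they have to be found in the camera images.
- fixture: Grey and dark steel clamping fixture bolted to the bench: base plate 100 x 330 x 12 mm (long along its y). Origin on the bench surface (z = 0) under the lever's hinge; its x, y, z axes are called the fixture's axes below. The guide block (60 x 40 mm, centred on the origin, up to 55 mm high, with two hinge cheeks up to 90 mm) carries rod and lever. The rod runs along fixture y; the jaw is at the +y end, the rod's handle at the -y end.
- rod_handle (a point): Middle of the rod's upright black handle, a vertical post 18 mm in diameter; this point is 72 mm above the bench, the post spans 40 to 100 mm above it. It moves with the rod, and lies 210 mm behind the pad's front face (towards -fixture y). Nothing stands beside it.
- push_rod: Steel push rod, 14 mm thick, with a black round pad on its front end (26 mm across, 10 mm thick) and an upright handle at its rear end. Origin at the centre of the pad's front face, 30 mm above the bench; +y points to the block and the jaw. It only slides along fixture y (stops 40 and 125 mm from the fixture's origin; the block is home when the pad's face is at 115 mm), with about 3 N of friction, and stays where it is left while the lever is open.
- block: Loose aluminium workpiece, 40 (x) x 50 (y) x 36 mm high, about 0.19 kg, two dark hole marks on top. It lies on the base plate between pad and jaw, some way short of the jaw and a little skew. Origin at the centre of its underside; its +y end faces the jaw.
- jaw: Fixed steel jaw, 80 mm wide, 22 mm thick, 42 mm high above the base plate. Origin at the middle of the foot of its front face (level with the plate's top); the face looks to -y (to the block). Axes parallel to the fixture's.
- cam_lever (a joint): Lever angle, rad: 0 open (20 degrees beyond upright, leaning to +fixture x), 0.35 upright, 1.92 closed (level, pointing to -fixture x, on a hard stop). From 0.25 disc springs resist, up to 13 N at the grip near 1.1; dead centre is 1.65. Let go before 1.5 it springs back open; near dead centre friction can leave it standing; past 1.8 it snaps shut, and a press down sets it on the stop.
- lever_hinge (a point): The lever's pivot, fixed on the fixture 76 mm above the bench; the hinge axis runs along fixture y.
- lever_grip (a point): Centre of the black crossbar grip on the end of the lever, a barrel 20 mm in diameter and 28 mm long with flat ends, its axis along fixture y, 100 mm from the hinge; it swings about the hinge in the fixture's x-z plane. The steel arm that carries it is 12 mm wide (fixture y) and 9 mm thick. The barrel can be pinched from above by its flat ends (across fixture y), and then pivots between the fingers, or be pushed.
- screwdriver: Bystander: screwdriver lying beside the fixture on its -x side. Origin at its underside.
- tape: Bystander: roll of tape lying flat, 72 mm across, 20 mm high, on the fixture's +x side. Origin at the centre of its underside.
- pot: Bystander: open steel cup, 66 mm across, 70 mm high, on the fixture's +x side. Origin at the centre of its underside.
Not all that is in view belongs to the job. Several things have the shape of the block; the one meant has the colours described above.

How it is judged (in metres and radians):
On the way, in this order (a step that is already met when the one before it is completed fails the run):
1. with the lever still open, the pad presses the block home against the jaw with more than 5 N (contact force between push_rod and block above 5 N and contact force between block and jaw above 2 N and value of joint cam_lever below 1 rad), for 0.2 s.
2. the lever is flipped over centre to its closed stop (value of joint cam_lever above 1.86 rad), for 0.2 s.
At the end, for the whole second after the job is handed in: The lever is fully closed (above 1.86 rad), the block stands flat and at rest on the plate against the jaw (gap at most 2 mm, square within 0.05 rad), the pad is against the block (gap at most 2 mm), everything released (value of joint cam_lever above 1.86 rad and y of block in the frame of jaw above -0.027 m and y of push_rod in the frame of block above -0.027 m and angle between the y axis of block and the y axis of jaw, either way round below 0.05 rad and angle between block's own z axis and vertical below 0.05 rad and linear speed of block below 0.01 m/s); the robot touches nothing.
It fails at once if the pad presses the block with more than 25 N (contact force between push_rod and block above 25 N).
It fails at once if the screwdriver is moved by more than 20 mm (distance of screwdriver from where it was at the start of the episode above 0.02 m).
It fails at once if the tape roll is moved by more than 20 mm (distance of tape from where it was at the start of the episode above 0.02 m).
It fails at once if the steel cup is moved by more than 20 mm or tipped (distance of pot from where it was at the start of the episode above 0.02 m or angle between pot's own z axis and vertical above 0.3 rad).
It also fails if it takes over 72 s, if anything falls off the work surface, if the arm or the gripper's body presses on something with over 40 N, if the wrist force passes 120 N, or if a joint passes its speed limit or range.

## Working session

There is one attempt and no reset: what is moved stays moved. The work goes in short steps, Python scripts to look and compute and a tool call to move; the robot and the scene stay as the last step left them, time stands still between calls to the robot, and variables do not carry over. Pictures are saved under pics/ and viewed, at most 10 in all, crops included, and the job is handed in when it is done.

Besides the shell and the picture viewer there is one more tool, called after ">>>" by a JSON object that holds its "name" and its "arguments", one argument or row to a line. play_rows: Moves the arm, as the interface text tells. Its arguments: {"type":"object","properties":{"steps":{"type":"array","items":{"type":"array","items":{"type":"array","items":{"type":"number"}}}},"force":{"type":"number"}},"required":["steps"]}

```bash
ls; mkdir -p pics
python3 - <<'E'
from cell import *
import cv2,numpy as np
for n in ["scene","side"]:
    c=read_camera(n); cv2.imwrite(f"pics/{n}0.png",c["frame"][:,:,::-1]); print(n,c["intrinsics"].round(1).tolist(),c["view"].round(4).tolist())
    for t in ["fixture","rod_handle","push_rod","block","jaw","cam_lever","lever_grip","screwdriver","tape","pot"]:
        for d in silhouettes(n,t)[:3]:
            ys,xs=np.nonzero(d["pixels"]); print(t,round(d["p"],2),d["extent"],xs.mean().round(1),ys.mean().round(1))
o=get_obs();print(o["time_s"],o["tool_pos"],o["tool_rot"],o["force"])
E
```

```text
pics
scene [[476.4, 0.0, 312.1], [0.0, 476.4, 194.1], [0.0, 0.0, 1.0]] [[-0.5192, 0.8546, 0.0025, 0.2793], [-0.6781, -0.4138, 0.6074, 0.3435], [0.5201, 0.3137, 0.7944, -1.4721], [0.0, 0.0, 0.0, 1.0]]
fixture 0.77 [225.6, 166.9, 374.8, 241.4] 293.5 202.2
rod_handle 0.87 [229.7, 163.5, 313.4, 206.8] 255.2 185.3
rod_handle 0.72 [226.8, 164.7, 375.2, 239.6] 293.3 201.9
push_rod 0.82 [226.6, 162.1, 318.1, 208.1] 261.2 186.9
block 0.85 [324.0, 196.6, 348.8, 220.7] 336.4 209.7
block 0.82 [377.3, 231.9, 404.7, 259.1] 391.4 244.9
block 0.58 [264.0, 242.8, 290.6, 273.4] 276.6 261.5
jaw 0.6 [352.4, 197.6, 371.5, 233.2] 360.0 213.2
cam_lever 0.71 [278.3, 164.0, 294.7, 190.4] 285.3 174.8
lever_grip 0.81 [278.5, 162.4, 293.6, 191.2] 285.4 174.6
screwdriver 0.88 [331.9, 169.3, 406.3, 184.1] 358.4 174.9
screwdriver 0.29 [223.1, 161.8, 317.8, 206.8] 257.9 186.0
tape 0.6 [211.6, 215.8, 245.2, 244.4] 227.5 230.1
tape 0.17 [275.7, 163.2, 296.9, 192.5] 285.5 175.9
pot 0.93 [327.5, 230.3, 359.3, 270.3] 342.6 250.1
side [[513.4, 0.0, 322.0], [0.0, 513.4, 204.0], [0.0, 0.0, 1.0]] [[-0.9614, -0.2744, -0.0209
[... 231 characters left out ...]
9.4, 149.1, 342.4, 247.1] 334.1 195.2
block 0.92 [278.4, 310.3, 318.2, 352.8] 297.7 328.6
block 0.69 [319.8, 244.6, 341.8, 269.6] 331.2 257.0
block 0.64 [231.6, 214.2, 265.7, 248.2] 246.6 232.5
jaw 0.75 [307.8, 270.2, 355.7, 294.5] 332.6 282.3
cam_lever 0.73 [312.6, 152.3, 338.4, 199.3] 322.6 175.3
lever_grip 0.55 [310.3, 152.0, 342.8, 199.5] 322.7 175.3
screwdriver 0.72 [394.9, 248.0, 419.9, 340.8] 406.6 280.6
screwdriver 0.63 [308.6, 157.3, 339.7, 202.3] 322.8 175.5
tape 0.88 [260.1, 178.4, 289.4, 205.7] 279.6 193.5
pot 0.91 [245.3, 251.7, 285.9, 301.5] 265.3 273.5
1.1 [ 0.21905682 -0.61200766  0.22259317] [1.79993541e+02 3.01711840e-03 1.96964931e+01] [-0.54750599  0.40826489 -0.24851397]
```

Run:
```python
import cv2,numpy as np
a=cv2.imread("pics/scene0.png")[145:285,200:420];b=cv2.imread("pics/side0.png")[140:360,220:430]
cv2.imwrite("pics/a1.png",cv2.resize(a,None,fx=3.6,fy=3.6,interpolation=cv2.INTER_CUBIC))
cv2.imwrite("pics/b1.png",cv2.resize(b,None,fx=2.7,fy=2.7,interpolation=cv2.INTER_CUBIC))
```

```text
(no output)
```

View pics/a1.png

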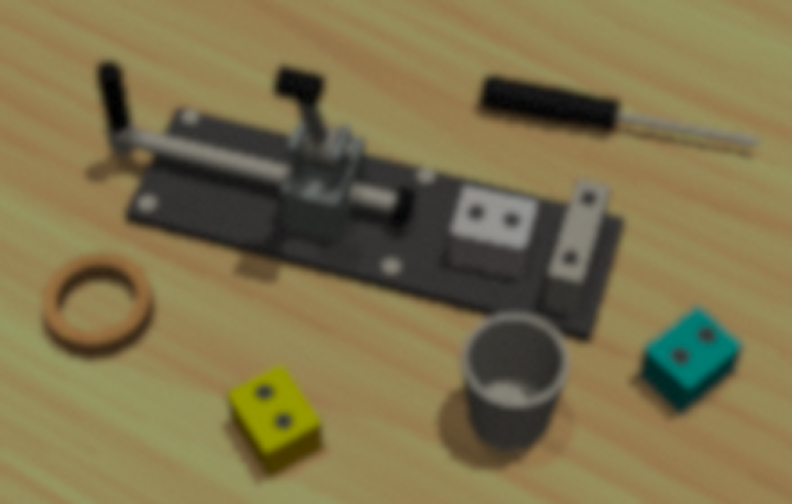

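View pics/b1.png

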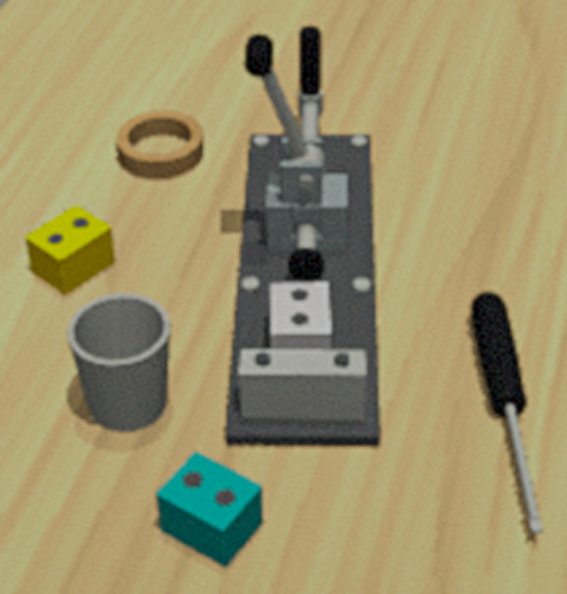

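```bash
cat > h.py <<'E'
import numpy as np,cv2
from scipy.optimize import least_squares
K={"scene":np.array([[476.4,0,312.1],[0,476.4,194.1],[0,0,1]]),"side":np.array([[513.4,0,322],[0,513.4,204],[0,0,1]])}
V={"scene":np.array([[-0.5192,0.8546,0.0025,0.2793],[-0.6781,-0.4138,0.6074,0.3435],[0.5201,0.3137,0.7944,-1.4721],[0,0,0,1]]),
"side":np.array([[-0.9614,-0.2744,-0.0209,0.5598],[0.1507,-0.5884,0.7944,-0.166],[-0.2303,0.7606,0.607,-0.8864],[0,0,0,1]])}
def proj(P,K,V):
    c=V@np.r_[P,1]; q=K@np.array([c[0],-c[1],-c[2]]); return q[:2]/q[2]
def F(p,P):
    c,s=np.cos(p[2]),np.sin(p[2]); return np.array([p[0]+c*P[0]-s*P[1],p[1]+s*P[0]+c*P[1],P[2]])
E
python3 - <<'E'
from h import *
S=lambda u,v:(200+u/3.6,145+v/3.6)
D=lambda u,v:(220+u/2.7,140+v/2.7)
# feature: camera, px, fixture point fn of (plate rear y a, pad y s)
obs=[("scene",S(180,108),lambda a,s:(-.05,a,.012)),("scene",S(622,218),lambda a,s:(-.05,a+.33,.012)),("scene",S(588,330),lambda a,s:(.05,a+.33,.012)),("scene",S(130,212),lambda a,s:(.05,a,.012)),
("side",D(250,136),lambda a,s:(.05,a,.012)),("side",D(369,136),lambda a,s:(-.05,a,.012)),("side",D(378,434),lambda a,s:(-.05,a+.33,.012)),("side",D(228,434),lambda a,s:(.05,a+.33,.012)),
("scene",S(300,84),lambda a,s:(.0342,0,.17)),("side",D(259,55),lambda a,s:(.0342,0,.17)),
("scene",S(110,64),lambda a,s:(0,s-.21,.1)),("side",D(310,30),lambda a,s:(0,s-.21,.1)),
("side",D(238,376),lambda a,s:(.04,.187,.054)),("side",D(366,376),lambda a,s:(-.04,.187,.054)),
("scene",S(606,184),lambda a,s:(-.04,.187,.054)),("scene",S(549,275),lambda a,s:(.04,.165,.054))]
def r(p): return np.concatenate([proj(F(p,f(p[3],p[4])),K[c],V[c])-np.array(px) for c,px,f in obs])
best=min((least_squares(r,[x0,-.4,y,-.13,.06],loss="soft_l1") for x0 in(.3,.5) for y in (0,1.5,3,-1.5)),key=lambda q:q.cost)
p=best.x;print(p,np.degrees(p[2]),best.cost);print(r(p).reshape(-1,2).round(1))
for n,P in dict(handle=(0,p[4]-.21,.072),grip=(.0342,0,.17),hinge=(0,0,.076),jaw=(0,.165,.012)).items(): print(n,F(p,P).round(4),np.hypot(*F(p,P)[:2]).round(3))
b=[(("scene"),S(495,217)),("side",D(300,307))]
q=least_squares(lambda x:np.concatenate([proj(F(p,(x[0],x[1],.048)),K[c],V[c])-px for c,px in b]),[0,.12]);print("block",q.x,q.fun)
E
```

```text
[ 0.56868461 -0.04284949  0.24198498 -0.13003832  0.06093059] 13.864718146989214 10.598938123365018
[[-0.4 -1. ]
 [ 1.5 -0.5]
 [ 1.4  1.4]
 [-1.7 -0.1]
 [ 0.2 -1.4]
 [ 0.9 -1.3]
 [ 1.2  0.6]
 [-1.3 -0.1]
 [ 0.   1.4]
 [-0.9  0.2]
 [ 0.   1.2]
 [ 0.2 -0.4]
 [ 0.3 -1.2]
 [ 0.1 -0.7]
 [ 1.6  0.5]
 [ 0.1 -0.6]]
handle [ 0.6044 -0.1876  0.072 ] 0.633
grip [ 0.6019 -0.0347  0.17  ] 0.603
hinge [ 0.5687 -0.0428  0.076 ] 0.57
jaw [0.5291 0.1173 0.012 ] 0.542
block [0.00323363 0.11938297] [ 0.13562202 -0.09385159 -0.08169455 -0.12275305]
```

The three look-alikes are the aluminium block at scene (336,210), a yellow one at (277,261) and a teal one at (391,245). I pick the aluminium one, which lies between pad and jaw. The screwdriver is at (358,175), the cup at (343,250) and the tape at (228,230). First I rotate the tool and move it behind the rod handle.

>>> {"name": "play_rows", "arguments": {
  "steps": [
    [[0, 0, 0, 0, 0, -0.147, 0], [0, 0, 0, 0, 0, -0.147, 0], [0, 0, 0, 0, 0, -0.147, 0], [0, 0, 0, 0, 0, -0.147, 0], [0, 0, 0, 0, 0, -0.147, 0], [0, 0, 0, 0, 0, -0.147, 0], [0, 0, 0, 0, 0, -0.147, 0], [0, 0, 0, 0, 0, -0.147, 0], [0, 0, 0, 0, 0, -0.147, 0], [0, 0, 0, 0, 0, -0.147, 0], [0, 0, 0, 0, 0, 0, 0]]
  ]
}}

```text
time_s: 2.2
tool_pos: [0.219, -0.612, 0.2226]
tool_rot: [180.0, 0.0, 103.9]
force: [0.7, -0.2, -0.2]
grip_width: 0.0069
grasp_force: 0.0
```

>>> {"name": "play_rows", "arguments": {
  "steps": [
    [[0.024, 0.04, 0, 0, 0, 0, 0], [0.024, 0.04, 0, 0, 0, 0, 0], [0.024, 0.04, 0, 0, 0, 0, 0], [0.024, 0.04, 0, 0, 0, 0, 0], [0.024, 0.04, 0, 0, 0, 0, 0], [0.024, 0.04, 0, 0, 0, 0, 0], [0.024, 0.04, 0, 0, 0, 0, 0], [0.024, 0.04, 0, 0, 0, 0, 0], [0.024, 0.04, 0, 0, 0, 0, 0], [0.024, 0.04, 0, 0, 0, 0, 0], [0.02, 0.035, 0, 0, 0, 0, 0], [0, 0, 0, 0, 0, 0, 0]]
  ]
}}

```text
time_s: 3.4
tool_pos: [0.5831, -0.2469, 0.2227]
tool_rot: [179.8, -0.2, 104.3]
force: [0.4, 0.3, -0.1]
grip_width: 0.0004
grasp_force: 0.0
```

Run:
```python
from cell import *
import cv2,numpy as np
from h import proj
o=get_obs();print(o["time_s"],o["tool_pos"],o["tool_rot"],o["force"],o["qpos"])
c=read_camera("wrist"); cv2.imwrite("pics/w1.png",c["frame"][:,:,::-1]); print(c["intrinsics"].round(1).tolist(),c["view"].round(4).tolist())
for P in [(.6044,-.1876,.1),(.6019,-.0347,.17)]: print(proj(np.array(P),c["intrinsics"],c["view"]))
```

```text
3.4 [ 0.58313278 -0.24694406  0.22268191] [179.7686468   -0.20546023 104.32387877] [ 0.39030098  0.26178396 -0.09007172] [ 45.49611563  18.99105432 -31.33905954  84.87206734   9.63596187
  78.80415281  28.01479982]
[[284.2, 0.0, 323.9], [0.0, 284.2, 196.9], [0.0, 0.0, 1.0]] [[0.969, 0.2469, 0.0038, -0.503], [-0.2351, 0.9275, -0.2905, 0.4017], [-0.0752, 0.2807, 0.9569, -0.2786], [0.0, 0.0, 0.0, 1.0]]
[361.07100063 139.7586955 ]
[ 444.19228284 -100.01752229]
```

View pics/w1.png

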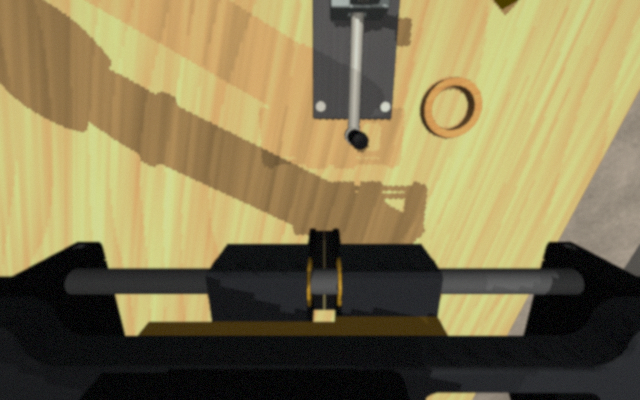

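The wrist view shows the handle top at about (358,140), against a prediction of (361,140), so the fixture estimate holds. Next I line up behind the handle and go down.

>>> {"name": "play_rows", "arguments": {
  "steps": [
    [[0, 0.017, 0, 0, 0, 0, 0], [0, 0.017, 0, 0, 0, 0, 0], [0, 0, 0.034, 0, 0, 0, 0], [0, 0, 0.034, 0, 0, 0, 0], [0, 0, 0.034, 0, 0, 0, 0], [0, 0, 0.034, 0, 0, 0, 0], [0, 0, 0.031, 0, 0, 0, 0], [0.01, 0, 0, 0, 0, 0, 0], [0.01, 0, 0, 0, 0, 0, 0], [0, 0, 0, 0, 0, 0, 0]]
  ]
}}

```text
time_s: 4.45
tool_pos: [0.6082, -0.2252, 0.058]
tool_rot: [179.8, 0.1, 104.0]
force: [0.1, 0.1, 1.6]
grip_width: 0.0005
grasp_force: 0.0
```

>>> {"name": "play_rows", "arguments": {
  "steps": [
    [[0.005, 0, 0, 0, 0, 0, 0], [0.005, 0, 0, 0, 0, 0, 0], [0.005, 0, 0, 0, 0, 0, 0], [0.005, 0, 0, 0, 0, 0, 0], [0.005, 0, 0, 0, 0, 0, 0], [0, 0, 0, 0, 0, 0, 0]]
  ]
}}

```text
time_s: 5.05
tool_pos: [0.6011, -0.203, 0.056]
tool_rot: [180.0, 0.1, 103.9]
force: [1.0, -1.4, 0.9]
grip_width: 0.0004
grasp_force: 0.7
```

>>> {"name": "play_rows", "arguments": {
  "steps": [
    [[-0.01, 0, 0, 0, 0, 0, 0], [0, 0.006, 0, 0, 0, 0, 0], [0.005, 0, 0, 0, 0, 0, 0], [0.005, 0, 0, 0, 0, 0, 0], [0.005, 0, 0, 0, 0, 0, 0], [0.005, 0, 0, 0, 0, 0, 0], [0.005, 0, 0, 0, 0, 0, 0], [0, 0, 0, 0, 0, 0, 0]]
  ]
}}

```text
time_s: 5.85
tool_pos: [0.6029, -0.1859, 0.0556]
tool_rot: [-180.0, -0.0, 104.0]
force: [0.1, -1.0, -1.3]
grip_width: 0.0
grasp_force: 0.5
```

>>> {"name": "play_rows", "arguments": {
  "steps": [
    [[0.004, 0, 0, 0, 0, 0, 0], [0.004, 0, 0, 0, 0, 0, 0], [0.004, 0, 0, 0, 0, 0, 0], [0, 0, 0, 0, 0, 0, 0]]
  ]
}}

```text
time_s: 6.25
tool_pos: [0.6, -0.1746, 0.0557]
tool_rot: [-180.0, -0.0, 104.0]
force: [1.2, -1.4, -1.0]
grip_width: 0.0005
grasp_force: 0.8
```

Run:
```python
from cell import *
import cv2,numpy as np
a=read_camera("scene")["frame"][145:245,200:420,::-1];b=read_camera("side")["frame"][140:320,270:390,::-1]
a=cv2.resize(a,(550,250));b=cv2.resize(b,(240,360))
im=np.zeros((360,790,3),np.uint8);im[:250,:550]=a;im[:,550:]=b;cv2.imwrite("pics/c1.png",im)
```

```text
(no output)
```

View pics/c1.png

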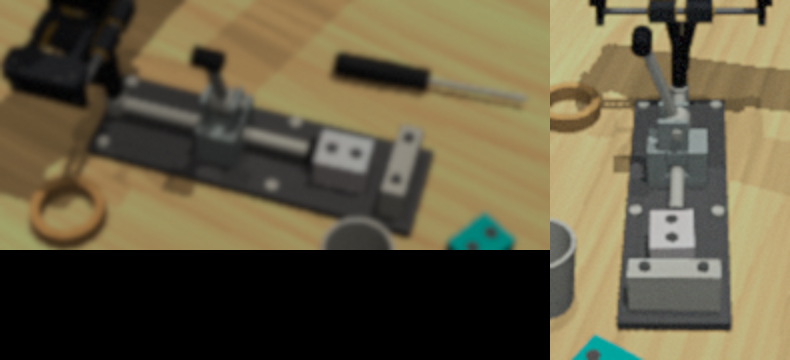

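The pad (side ≈ (677,203) in the crop) is almost at the block, and about 20 mm of travel remain. I slow down here.

>>> {"name": "play_rows", "arguments": {
  "steps": [
    [[0.003, 0, 0, 0, 0, 0, 0], [0.003, 0, 0, 0, 0, 0, 0], [0.003, 0, 0, 0, 0, 0, 0], [0.003, 0, 0, 0, 0, 0, 0], [0.002, 0, 0, 0, 0, 0, 0], [0, 0, 0, 0, 0, 0, 0]]
  ]
}}

```text
time_s: 6.95
tool_pos: [0.5967, -0.1613, 0.0556]
tool_rot: [-180.0, -0.0, 104.0]
force: [1.3, -2.7, -0.2]
grip_width: 0.0004
grasp_force: 1.4
```

>>> {"name": "play_rows", "arguments": {
  "steps": [
    [[0.001, 0, 0, 0, 0, 0, 0], [0.001, 0, 0, 0, 0, 0, 0], [0, 0, 0, 0, 0, 0, 0]]
  ]
}}

```text
time_s: 7.25
tool_pos: [0.5964, -0.1599, 0.0556]
tool_rot: [-180.0, 0.0, 103.9]
force: [1.7, -3.6, -0.0]
grip_width: 0.0006
grasp_force: 1.9
```

>>> {"name": "play_rows", "arguments": {
  "steps": [
    [[0.001, 0, 0, 0, 0, 0, 0], [0.001, 0, 0, 0, 0, 0, 0], [0.001, 0, 0, 0, 0, 0, 0], [0, 0, 0, 0, 0, 0, 0]]
  ]
}}

```text
time_s: 7.65
tool_pos: [0.5956, -0.1568, 0.0556]
tool_rot: [-180.0, -0.0, 103.9]
force: [1.3, -3.0, -0.3]
grip_width: 0.0004
grasp_force: 1.9
```

>>> {"name": "play_rows", "arguments": {
  "steps": [
    [[0.001, 0, 0, 0, 0, 0, 0], [0.001, 0, 0, 0, 0, 0, 0], [0, 0, 0, 0, 0, 0, 0]]
  ]
}}

```text
time_s: 7.95
tool_pos: [0.5951, -0.1548, 0.0555]
tool_rot: [-180.0, -0.0, 103.9]
force: [1.6, -4.8, 0.1]
grip_width: 0.0008
grasp_force: 1.9
```

>>> {"name": "play_rows", "arguments": {
  "steps": [
    [[0.001, 0, 0, 0, 0, 0, 0], [0, 0, 0, 0, 0, 0, 0]]
  ]
}}

```text
time_s: 8.15
tool_pos: [0.5951, -0.1548, 0.0556]
tool_rot: [180.0, 0.1, 103.9]
force: [2.4, -4.8, -0.6]
grip_width: 0.0005
grasp_force: 2.7
```

>>> {"name": "play_rows", "arguments": {
  "steps": [
    [[0.001, 0, 0, 0, 0, 0, 0], [0, 0, 0, 0, 0, 0, 0]]
  ]
}}

```text
time_s: 8.35
tool_pos: [0.5951, -0.1547, 0.0556]
tool_rot: [180.0, 0.1, 103.9]
force: [3.4, -5.7, -0.5]
grip_width: 0.0001
grasp_force: 3.5
```

>>> {"name": "play_rows", "arguments": {
  "steps": [
    [[0.001, 0, 0, 0, 0, 0, 0], [0, 0, 0, 0, 0, 0, 0]]
  ]
}}

```text
time_s: 8.55
tool_pos: [0.5951, -0.1547, 0.0557]
tool_rot: [179.9, 0.2, 103.8]
force: [2.9, -6.7, -1.5]
grip_width: 0.0005
grasp_force: 4.3
```

>>> {"name": "play_rows", "arguments": {
  "steps": [
    [[0.001, 0, 0, 0, 0, 0, 0], [0.001, 0, 0, 0, 0, 0, 0], [0.001, 0, 0, 0, 0, 0, 0], [0, 0, 0, 0, 0, 0, 0]]
  ]
}}

```text
time_s: 8.95
tool_pos: [0.595, -0.1546, 0.0558]
tool_rot: [179.9, 0.4, 103.7]
force: [5.8, -12.0, -3.6]
grip_width: 0.0006
grasp_force: 6.8
```

>>> {"name": "play_rows", "arguments": {
  "steps": [
    [[0.001, 0, 0, 0, 0, 0, 0], [0.001, 0, 0, 0, 0, 0, 0], [0, 0, 0, 0, 0, 0, 0], [0, 0, 0, 0, 0, 0, 0], [0, 0, 0, 0, 0, 0, 0], [0, 0, 0, 0, 0, 0, 0]]
  ]
}}

```text
time_s: 9.55
tool_pos: [0.595, -0.1546, 0.0558]
tool_rot: [179.8, 0.5, 103.7]
force: [8.8, -14.5, -4.9]
grip_width: 0.0003
grasp_force: 8.4
```

Run:
```python
from cell import *
import cv2,numpy as np
a=read_camera("scene")["frame"][185:245,300:400,::-1];b=read_camera("side")["frame"][200:320,290:370,::-1]
a=cv2.resize(a,(500,300));b=cv2.resize(b,(290,435))
im=np.zeros((435,790,3),np.uint8);im[:300,:500]=a;im[:,500:]=b;cv2.imwrite("pics/d1.png",im)
```

```text
(no output)
```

View pics/d1.png

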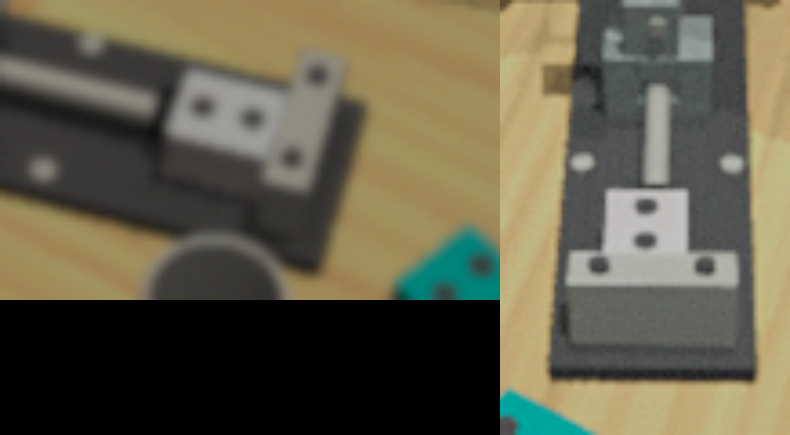

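The block sits flush against the jaw with no gap in either view. The press was about 16 N at the handle, held for over 0.5 s. Now I back off, lift, and turn the tool for the lever.

>>> {"name": "play_rows", "arguments": {
  "steps": [
    [[-0.007, 0, 0, 0, 0, 0, 0], [-0.015, 0, 0, 0, 0, 0, 0], [-0.015, 0, 0, 0, 0, 0, 0], [0, 0, 0, 0, 0, 0, 0], [0, 0, -0.04, 0, 0, 0, 0], [0, 0, -0.045, 0, 0, 0, 0], [0, 0, -0.045, 0, 0, 0, 0], [0, 0, -0.045, 0, 0, 0, 0], [0, 0, 0, 0, 0, 0, 0.06]]
  ]
}}

```text
time_s: 10.55
tool_pos: [0.6057, -0.1825, 0.2382]
tool_rot: [179.4, 0.3, 104.0]
force: [1.1, 0.3, 0.1]
grip_width: 0.0033
grasp_force: 0.0
```

>>> {"name": "play_rows", "arguments": {
  "steps": [
    [[0, 0, 0, 0, 0, 0.143, 0.06], [0, 0, 0, 0, 0, 0.143, 0.06], [0, 0, 0, 0, 0, 0.143, 0.06], [0, 0, 0, 0, 0, 0.143, 0.06], [0, 0, 0, 0, 0, 0.143, 0.06], [0, 0, 0, 0, 0, 0.143, 0.06], [0, 0, 0, 0, 0, 0.143, 0.06], [0, 0, 0, 0, 0, 0.143, 0.06], [0, 0, 0, 0, 0, 0.143, 0.06], [0, 0, 0, 0, 0, 0.143, 0.06], [0, 0, 0, 0, 0, 0.14, 0.06], [0, 0, 0, 0, 0, 0, 0.06]]
  ]
}}

```text
time_s: 11.75
tool_pos: [0.6019, -0.1823, 0.2298]
tool_rot: [-179.9, 0.1, 14.0]
force: [-0.9, 0.3, 0.5]
grip_width: 0.0599
grasp_force: 0.0
```

```bash
cat > st.py <<'E'
from cell import *
from h import *
p=(.5687,-.0428,.242)
o=get_obs();d=np.array(o["tool_pos"])-[p[0],p[1],0];c,s=np.cos(p[2]),np.sin(p[2])
print(o["time_s"],"fix",np.round([c*d[0]+s*d[1],-s*d[0]+c*d[1],d[2]],4),o["tool_rot"],o["force"],o["qpos"].round(0))
E
python3 st.py
```

```text
11.75 fix [-0.0012 -0.1434  0.2298] [-1.79933340e+02  5.68082563e-02  1.39976389e+01] [-0.94799904  0.32243803  0.48224647] [ 31.  17. -21.  85.   6.  79. -66.]
```

>>> {"name": "play_rows", "arguments": {
  "steps": [
    [[0.009, -0.036, 0, 0, 0, 0, 0.06], [0.009, -0.036, 0, 0, 0, 0, 0.06], [0.009, -0.036, 0, 0, 0, 0, 0.06], [0.008, -0.0355, 0, 0, 0, 0, 0.06], [0, 0, 0, 0, 0, 0, 0.06]]
  ]
}}

```text
time_s: 12.25
tool_pos: [0.6009, -0.0268, 0.2306]
tool_rot: [-179.8, -0.0, 14.8]
force: [0.3, 0.3, 1.1]
grip_width: 0.0598
grasp_force: 0.0
```

```bash
python3 st.py
python3 - <<'E'
from cell import *
import cv2,numpy as np
w=read_camera("wrist")
from h import *
p=(.5687,-.0428,.242)
for P in [(.034,0,.18),(.034,.014,.18)]: print(proj(F(p,P),w["intrinsics"],w["view"]))
a=w["frame"][:,:,::-1];b=read_camera("side")["frame"][100:320,260:400,::-1]
im=np.zeros((400,790,3),np.uint8);im[:313,:500]=cv2.resize(a,(500,313));im[:,530:784]=cv2.resize(b,(254,400));cv2.imwrite("pics/e1.png",im)
E
```

```text
12.25 fix [0.0351 0.0078 0.2306] [-1.79753109e+02 -4.76848290e-02  1.47930083e+01] [0.32694621 0.28105047 1.10333549] [ 22.  14. -26.  89.   6.  78. -80.]
[333.24968612 214.80447594]
[315.72704441 214.52039741]
```

View pics/e1.png

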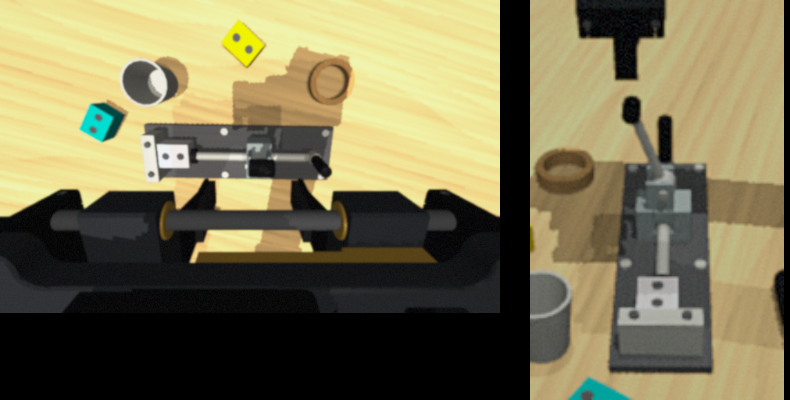

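The lever still stands open, with the grip under the fingers. The side view shows rod and block in place. I correct sideways and descend over the barrel.

>>> {"name": "play_rows", "arguments": {
  "steps": [
    [[0, 0, 0, 0, 0, 0, 0.06], [0, 0, 0, 0, 0, 0, 0.06]]
  ]
}}

```text
time_s: 12.55
tool_pos: [0.6014, -0.0374, 0.2302]
tool_rot: [180.0, 0.0, 13.9]
force: [-0.4, 0.6, 0.6]
grip_width: 0.0602
grasp_force: 0.0
```

```bash
python3 st.py
```

```text
12.55 fix [ 0.033  -0.0026  0.2302] [1.79978460e+02 4.01387508e-02 1.38687965e+01] [-0.40876007  0.55422384  0.63513205] [ 22.  14. -25.  89.   6.  78. -80.]
```

>>> {"name": "play_rows", "arguments": {
  "steps": [
    [[0.001, -0.0025, 0.02, 0, 0, 0, 0.06], [0, 0, 0.02, 0, 0, 0, 0.06], [0, 0, 0.02, 0, 0, 0, 0.06], [0, 0, 0.019, 0, 0, 0, 0.06], [0, 0, 0, 0, 0, 0, 0.06], [0, 0, 0, 0, 0, 0, 0.04], [0, 0, 0, 0, 0, 0, 0.02], [0, 0, 0, 0, 0, 0, 0.02], [0, 0, 0, 0, 0, 0, 0.02], [0, 0, 0, 0, 0, 0, 0.02], [0, 0, 0, 0, 0, 0, 0.02]]
  ],
  "force": 40
}}

```text
time_s: 13.65
tool_pos: [0.6028, -0.035, 0.1523]
tool_rot: [179.8, -0.1, 13.9]
force: [1.6, -4.5, 1.3]
grip_width: 0.0277
grasp_force: 40.0
```

```bash
python3 st.py
python3 - <<'E'
import numpy as np
a=np.linspace(0,1.92,25);th=a-.35
P=np.c_[-100*np.sin(th),100*np.cos(th)]
print(np.c_[a[1:],np.diff(P[:,0]),-np.diff(P[:,1])].round(1).tolist())
E
```

```text
13.65 fix [ 0.035  -0.0006  0.1523] [ 1.79813558e+02 -9.28146667e-02  1.38885719e+01] [ 1.5900338  -4.47545205  1.28773486] [ 22.  17. -25.  95.   8.  70. -81.]
[[0.1, -7.6, -2.4], [0.2, -7.8, -1.8], [0.2, -7.9, -1.2], [0.3, -8.0, -0.6], [0.4, -8.0, 0.1], [0.5, -8.0, 0.7], [0.6, -7.9, 1.4], [0.6, -7.7, 2.0], [0.7, -7.6, 2.6], [0.8, -7.3, 3.2], [0.9, -7.1, 3.8], [1.0, -6.7, 4.3], [1.0, -6.4, 4.8], [1.1, -6.0, 5.3], [1.2, -5.5, 5.8], [1.3, -5.0, 6.2], [1.4, -4.5, 6.6], [1.4, -4.0, 6.9], [1.5, -3.4, 7.2], [1.6, -2.8, 7.5], [1.7, -2.2, 7.7], [1.8, -1.6, 7.8], [1.8, -1.0, 7.9], [1.9, -0.3, 8.0]]
```

Pinched: the width of 27.7 mm matches the 28 mm barrel. Now I swing along the arc.

>>> {"name": "play_rows", "arguments": {
  "steps": [
    [[-0.0076, 0, -0.0024, 0, 0, 0, 0.02], [-0.0078, 0, -0.0018, 0, 0, 0, 0.02], [-0.0079, 0, -0.0012, 0, 0, 0, 0.02], [-0.008, 0, -0.0006, 0, 0, 0, 0.02], [-0.008, 0, 0.0001, 0, 0, 0, 0.02], [-0.008, 0, 0.0007, 0, 0, 0, 0.02], [-0.0079, 0, 0.0014, 0, 0, 0, 0.02], [-0.0077, 0, 0.002, 0, 0, 0, 0.02], [-0.0076, 0, 0.0026, 0, 0, 0, 0.02], [-0.0073, 0, 0.0032, 0, 0, 0, 0.02], [-0.0071, 0, 0.0038, 0, 0, 0, 0.02], [-0.0067, 0, 0.0043, 0, 0, 0, 0.02]]
  ]
}}

```text
time_s: 14.85
tool_pos: [0.5223, -0.0552, 0.1465]
tool_rot: [179.6, -1.2, 14.0]
force: [10.5, -1.8, 18.8]
grip_width: 0.0275
grasp_force: 40.0
```

```bash
python3 st.py
```

```text
14.85 fix [-0.048  -0.0009  0.1465] [179.58697318  -1.21947765  13.98001843] [10.46582284 -1.77738019 18.81935866] [ 27.   7. -25. 107.   3.  66. -75.]
```

>>> {"name": "play_rows", "arguments": {
  "steps": [
    [[-0.0064, 0, 0.0048, 0, 0, 0, 0.02], [-0.006, 0, 0.0053, 0, 0, 0, 0.02], [-0.0055, 0, 0.0058, 0, 0, 0, 0.02], [-0.005, 0, 0.0062, 0, 0, 0, 0.02], [-0.0045, 0, 0.0066, 0, 0, 0, 0.02], [-0.004, 0, 0.0069, 0, 0, 0, 0.02], [0, 0, 0, 0, 0, 0, 0.02]]
  ]
}}

```text
time_s: 15.55
tool_pos: [0.4838, -0.0648, 0.1065]
tool_rot: [179.7, -0.2, 13.9]
force: [-2.5, -6.3, 9.8]
grip_width: 0.0269
grasp_force: 40.4
```

```bash
python3 st.py
```

```text
15.55 fix [-0.0877 -0.001   0.1065] [ 1.79720984e+02 -1.68434451e-01  1.38935557e+01] [-2.45153355 -6.25978602  9.77256021] [ 28.   5. -24. 113.   3.  62. -74.]
```

>>> {"name": "play_rows", "arguments": {
  "steps": [
    [[-0.0034, 0, 0.0072, 0, 0, 0, 0.02], [-0.0028, 0, 0.0075, 0, 0, 0, 0.02], [-0.0022, 0, 0.0077, 0, 0, 0, 0.02], [-0.0016, 0, 0.0078, 0, 0, 0, 0.02], [-0.001, 0, 0.0079, 0, 0, 0, 0.02], [-0.0003, 0, 0.008, 0, 0, 0, 0.02], [0, 0, 0.004, 0, 0, 0, 0.02], [0, 0, 0.003, 0, 0, 0, 0.02], [0, 0, 0, 0, 0, 0, 0.02], [0, 0, 0, 0, 0, 0, 0.02]]
  ]
}}

```text
time_s: 16.55
tool_pos: [0.4662, -0.0684, 0.0488]
tool_rot: [180.0, 0.6, 13.8]
force: [-8.4, -7.2, -0.9]
grip_width: 0.0271
grasp_force: 40.0
```

```bash
python3 st.py
```

```text
16.55 fix [-0.1056 -0.0003  0.0488] [179.9786795    0.61713322  13.8178771 ] [-8.35372564 -7.23871552 -0.90233135] [ 28.   8. -24. 118.   4.  56. -75.]
```

>>> {"name": "play_rows", "arguments": {
  "steps": [
    [[0, 0, 0, 0, 0, 0, 0.06], [0, 0, 0, 0, 0, 0, 0.06], [0, 0, 0, 0, 0, 0, 0.06], [0, 0, -0.03, 0, 0, 0, 0.06], [0, 0, -0.03, 0, 0, 0, 0.06], [0, 0, -0.03, 0, 0, 0, 0], [0, 0, 0, 0, 0, 0, 0], [0, 0, 0, 0, 0, 0, 0], [0, 0, 0, 0, 0, 0, 0]]
  ]
}}

```text
time_s: 17.45
tool_pos: [0.4708, -0.0648, 0.1398]
tool_rot: [-180.0, 0.1, 14.0]
force: [-0.9, -0.9, -0.4]
grip_width: 0.0358
grasp_force: 0.0
```

```bash
python3 st.py
python3 - <<'E'
from cell import *
import cv2,numpy as np
a=read_camera("scene")["frame"][125:265,200:420,::-1];b=read_camera("side")["frame"][100:320,260:400,::-1]
im=np.zeros((400,790,3),np.uint8);im[:337,:530]=cv2.resize(a,(530,337));im[:,530:784]=cv2.resize(b,(254,400));cv2.imwrite("pics/f1.png",im)
E
```

```text
17.45 fix [-0.1003  0.0021  0.1398] [-1.79955873e+02  8.15571989e-02  1.40055455e+01] [-0.9280678  -0.90536638 -0.40990833] [ 29.   2. -24. 112.   1.  66. -72.]
```

View pics/f1.png

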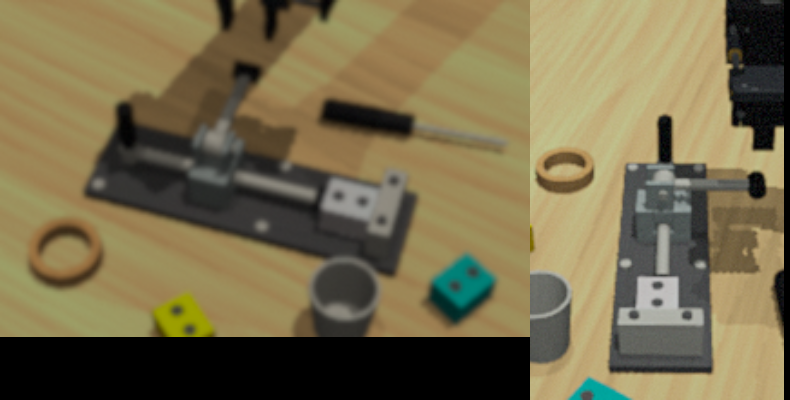

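The lever lies level in the side view, grip at (757,185) in the composite, so it looks closed. The block is flush and the bystanders are where they were. I press down once to seat it on the stop.

>>> {"name": "play_rows", "arguments": {
  "steps": [
    [[0, 0.002, 0, 0, 0, 0, 0], [0, 0, 0.02, 0, 0, 0, 0], [0, 0, 0.02, 0, 0, 0, 0], [0, 0, 0.008, 0, 0, 0, 0], [0, 0, 0.003, 0, 0, 0, 0], [0, 0, 0.003, 0, 0, 0, 0], [0, 0, 0.003, 0, 0, 0, 0], [0, 0, 0, 0, 0, 0, 0], [0, 0, 0, 0, 0, 0, 0]]
  ]
}}

```text
time_s: 18.45
tool_pos: [0.4725, -0.0672, 0.0863]
tool_rot: [179.9, -0.0, 14.0]
force: [-6.4, 2.6, 13.1]
grip_width: 0.0004
grasp_force: 7.1
```

>>> {"name": "play_rows", "arguments": {
  "steps": [
    [[0, 0, 0.003, 0, 0, 0, 0], [0, 0, 0.003, 0, 0, 0, 0], [0, 0, 0.003, 0, 0, 0, 0], [0, 0, 0, 0, 0, 0, 0], [0, 0, 0, 0, 0, 0, 0]]
  ]
}}

```text
time_s: 18.95
tool_pos: [0.4728, -0.0676, 0.0841]
tool_rot: [179.8, 0.1, 14.0]
force: [-27.3, 7.9, 63.5]
grip_width: 0.0002
grasp_force: 31.7
```

>>> {"name": "play_rows", "arguments": {
  "steps": [
    [[0, 0, -0.01, 0, 0, 0, 0], [0, 0, -0.03, 0, 0, 0, 0], [0, 0, -0.04, 0, 0, 0, 0], [0, 0, -0.04, 0, 0, 0, 0], [0, 0, -0.03, 0, 0, 0, 0], [0, 0, 0, 0, 0, 0, 0], [0, 0, 0, 0, 0, 0, 0], [0, 0, 0, 0, 0, 0, 0]]
  ]
}}

```text
time_s: 19.75
tool_pos: [0.4713, -0.0672, 0.2238]
tool_rot: [-180.0, 0.1, 14.0]
force: [-0.2, -0.3, -0.3]
grip_width: 0.0003
grasp_force: 0.0
```

```bash
python3 st.py
python3 - <<'E'
from cell import *
import cv2,numpy as np
a=read_camera("scene")["frame"][125:265,200:420,::-1];b=read_camera("side")["frame"][130:320,270:400,::-1]
im=np.zeros((380,790,3),np.uint8);im[:337,:530]=cv2.resize(a,(530,337));im[:,530:]=cv2.resize(b,(260,380));cv2.imwrite("pics/g1.png",im)
E
```

```text
19.75 fix [-0.1004 -0.0003  0.2238] [-1.79971137e+02  8.63434197e-02  1.39689262e+01] [-0.19016837 -0.27762925 -0.30912448] [ 29.  -2. -24. 106.  -1.  76. -70.]
```

View pics/g1.png

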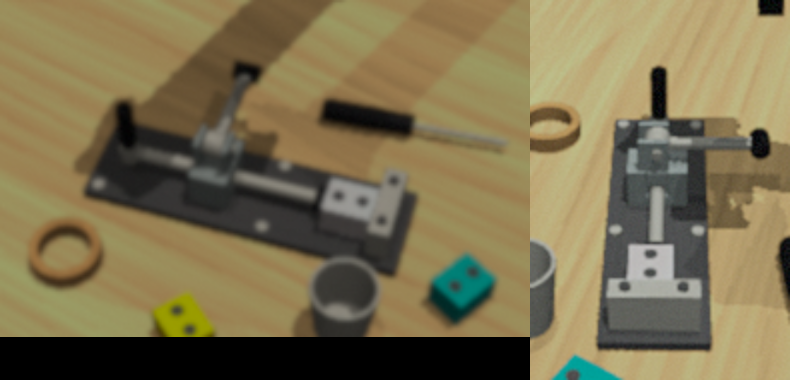

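The lever is level and closed (grip at (760,143)), the block is flush to the jaw with the pad against it, and the gripper is clear. I hand the job in.

```bash
python3 -c "
from cell import *
print(sign_off())"
```

```text
the job is handed in; nothing more can be done
None
```

The block is clamped flush against the fixed jaw with the lever fully closed in the last pictures, everything is released, and the job is handed in (no verdict came back); the handle press reached about 16 N rather than 12, and seating the lever on its stop took about 70 N at the fingertips.

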